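# Click a battery pack home in a push-push charger dock

## Task

Take the battery pack that stands in the timber rest, put it upright into the empty charger dock and click it home, leaving it caught down there on its own; do not disturb the other pack in its dock. The spring carriage deep in the bay catches and lets go on alternate pushes, and it cannot be seen whether it was left raised or caught down: the pack only connects if it rides the carriage down from the raised position, so if you feel that the carriage is already down, push once to free it and let it rise with the pack, then push again until it stays down. Go by feel and press gently: a forced pack or dock breaks.

Things in the scene. Friction and masses are not known exactly. Their poses are not given: they have to be found in the camera images.
- pack: the battery pack to load, a black upright stick with a grey cap: 30 mm (its x) by 18 mm (its y), 100 mm tall (its z), about 0.12 kg; the foot is stepped in by 2 mm all round over its lowest 6 mm; it may go in either way round (half a turn makes no difference). It stands upright in the timber rest. Origin at the centre of its underside
- pack_top (a point): centre of that pack's flat top face, 100 mm above its origin
- dock: the empty charger dock, a grey block fixed to the bench, 74 mm (its x) by 64 mm (its y), 66 mm tall. An upright bay 32.4 mm (x) by 20.4 mm (y), 1.2 mm of play each side of a pack, goes down its middle; in it sits a sprung carriage that carries the pack's foot, at the start raised or caught (not reported). Origin at the centre of its underside
- dock_mouth (a point): centre of the empty dock's bay mouth (2.5 mm chamfer), in its top face, 66 mm above its origin; its axes are the dock's
- bay_raised (a point): point fixed in the dock, 38 mm above its origin: centre of the carriage's top when raised (pack's top then at 138 mm). The spring pushes up with about 3.5 N there, growing to about 6.5 N at the end of the stroke; the pack's weight takes about 1 N off
- bay_caught (a point): point fixed in the dock, 28 mm above its origin: centre of the carriage's top when caught (pack's top then at 128 mm; at the start perhaps 1.5 mm lower, and a knock may then free it). To click, push to 14.5 mm below raised and let up; a stiff stop ends the stroke at 15 mm. A slow push of 11 to 13 N always clicks; over 25 N between pack and dock breaks them
- full_dock: the other charger dock, of the same shape and size, fixed to the bench, with a pack already in it. Origin at the centre of its underside
- full_pack: the pack already in the other dock, same shape as the first, caught down, its top 128 mm above the bench; leave it alone. Origin at the centre of its underside
- rest: timber rest fixed to the bench, 80 mm (x) by 60 mm (y), 22 mm tall, with an open pocket 35 mm (x) by 23 mm (y), 16 mm deep, in which the pack stands loosely, its foot 6 mm and its top 106 mm above the bench. Origin at the centre of its underside
Things that resemble listed ones, but are neither listed nor needed, are in the scene too. Leave any turquoise look-alike of the dock alone. Leave any yellow look-alike of the pack alone.

How it is judged:
On the way:
1. the pack stands in the bay of the empty dock, its foot on the raised carriage (x of pack in the frame of dock between -0.004 and 0.004 m and y of pack in the frame of dock between -0.004 and 0.004 m and angle between pack's own z axis and vertical below 0.12 rad and z of carriage_c0 in the frame of dock above 0.0315 m and contact force between carriage_c0 and pack above 0.2 N), for 0.05 s.
At the end, for the whole second after the job is handed in: The pack, having stood on the raised carriage, stays caught in the empty dock by itself: underside 25.5 to 31 mm above the dock's origin, within 4 mm of the bay's middle along each axis, upright within 0.12 rad, slower than 10 mm/s; the other pack within 10 mm of its start (x of pack in the frame of dock between -0.004 and 0.004 m and y of pack in the frame of dock between -0.004 and 0.004 m and angle between pack's own z axis and vertical below 0.12 rad and z of pack in the frame of dock between 0.0255 and 0.031 m and linear speed of pack below 0.01 m/s and distance of full_pack from where it was at the start of the episode below 0.01 m); the robot touches nothing.
It fails at once if more than 25 N between the pack and the dock (contact force between pack and dock above 25 N).
It fails at once if the other pack is moved by more than 10 mm (distance of full_pack from where it was at the start of the episode above 0.01 m).
It also fails if it takes over 67 s, if anything falls off the work surface, if the arm or the gripper's body presses on something with over 40 N, if the wrist force passes 120 N, or if a joint passes its speed limit or range.

## Robot

A 6-joint arm with a two-finger parallel gripper is mounted at the origin on the work surface. World frame = base frame: x ahead of the robot, y to its left, z up, the work surface at z = 0. Lengths are in m, angles in rad, forces in N, time in s.
With the tool pointing down it reaches from about 0.25 to 0.85 m from the base axis. Payload 12.5 kg.
Tool frame: the origin (TCP) lies midway between the tips of the shut fingers; the grasp point (between the pads) lies 19 mm behind it; z points along the fingers, y is the line along which they close (so a half turn about z gives the same grasp; the last joint's range is limited). The gripper opens to 93 mm and grips with 3 to 60 N. Pads are 15 mm wide; open, the fingers measure 128 mm over their backs; the gripper's body (75 mm by 188 mm) begins 65 mm behind the grasp point.
Start: joints at [-1.338, 0.351, 1.652, -0, 1.139, -0.085], TCP at [0.172, -0.522, 0.219] pointing down, gripper open.
Joint ranges: [-2.75, 2.75], [-0.79, 2.1], [0.01, 2.65], [-1.57, 4.71], [0.07, 3.14], [-2.87, 2.87]. Speed limits (rad/s): [2.22, 2.22, 2.79, 3.14, 3.14, 3.14].

## Interface

Orientations are given as a unit quaternion [x, y, z, w].
In Python, from workcell import manip, snapshot, camera_info gives the robot as it stands. The module is installed in compiled form; this text tells all that it offers.
- The arm moves only by the tool step_arm, never from a script. Its arguments are lists of equal length, an entry for each row: "rotation": the turn, a rotation vector about the world's x, y, z in rad, a list of three; "offset": the shift along the world's x, y, z in m, a list of three; "claw": the finger opening in m, from 0 to 0.093. In form: {"rotation": [[rx, ry, rz], ...], "offset": [[x, y, z], ...], "claw": [claw, ...]}. A call has 1 to 10 rows; each row shifts and turns the commanded pose from where the row before left it; what a row does not reach is not made up. A row lasts 1/12 s, in which the tool goes at most 41.7 mm and 7.16 degrees, less where a joint would pass 70% of its speed; a pose out of reach is approached as far as the arm can. A call is refused whole if a number of a shift passes 0.0417 or a number of a turn 0.125, either way. A call with a gripper value outside its range is refused whole. The fingers move at their own pace and stop on an object; the grip force is fixed at half the most. Time passes only in rows, so rows that do not move let the fingers close. It gives the time, the measured TCP pose, the force, the opening and the grip force at its end, in the units of the state.
- manip.sense(): the state, without advancing time (a new reading comes with each control period).
- snapshot(name): name is "scene" or "top"; returns the picture (384x512x3 uint8, red, green, blue); there is no depth.
- camera_info(name): a dict with "camera_matrix" (3x3 intrinsics, pixels), "rvec" (rotation vector, rad) and "tvec" (3), from world to camera coordinates, as OpenCV has them. Camera axes: x right, y down, z forward; pixel columns grow to the right and rows downward; lengths in m; the calibration is good to about 2 mm. A picture is of the moment at which its call begins. camera_info takes no time and is no camera call.
- manip.sign_off(): hands the job in; it is judged then, once.
The state is a dict: "t": time; "joint_pos": joint angles; "qd": joint speeds; "effort": joint torques, N m; "tcp_pos": TCP position; "eef_rot": TCP orientation; "contact_force": force on the tool from outside, world axes, zero at the start; "wrist_torque": the same for the moment, N m; "grip_width": finger opening in m; "grasp_force": force on a finger pad.
Only numpy, scipy, OpenCV 4.12 (cv2) and the standard library are available. Lean on these libraries where they do the work, as an engineer would, in place of code of your own. Each camera call takes 0.05 s, during which the arm holds its last target. There are 200 camera calls.

## Working session

There is one attempt and no reset: what is moved stays moved. The work goes in short steps, Python scripts to look and compute and a tool call to move; the robot and the scene stay as the last step left them, time stands still between calls to the robot, and variables do not carry over. Pictures are saved under pics/ and viewed, at most 10 in all, crops included, and the job is handed in when it is done.

Besides the shell and the picture viewer there is one more tool, called in YAML: its name, and indented under it one key for each argument. step_arm: Moves the arm, as the interface text tells. Its arguments: {"type":"object","properties":{"rotation":{"type":"array"},"offset":{"type":"array"},"claw":{"type":"array"}},"required":["rotation","offset","claw"]}

```bash
mkdir -p pics; python3 - <<'E'
from workcell import manip, snapshot, camera_info
import cv2, numpy as np
for n in ("scene","top"):
    im=snapshot(n); cv2.imwrite(f"pics/{n}0.png",im[:,:,::-1])
    c=camera_info(n); R=cv2.Rodrigues(np.array(c["rvec"],float))[0]
    print(n,np.round(c["camera_matrix"],1).tolist(),np.round(-R.T@np.array(c["tvec"]).ravel(),3),np.round(R,2).tolist())
print(manip.sense())
E
```

```text
scene [[397.9, 0.0, 260.7], [0.0, 397.9, 197.2], [0.0, 0.0, 1.0]] [0.873 0.382 0.498] [[-0.78, 0.63, -0.0], [0.38, 0.47, -0.79], [-0.5, -0.62, -0.61]]
top [[450.7, 0.0, 251.6], [0.0, 450.7, 194.5], [0.0, 0.0, 1.0]] [ 0.467 -0.015  0.904] [[0.02, -1.0, 0.04], [-1.0, -0.03, -0.08], [0.08, -0.03, -1.0]]
{'t': 0.1, 'joint_pos': array([-1.33763180e+00,  3.51148697e-01,  1.65231479e+00,  1.03267008e-05,
        1.13905597e+00, -8.46172179e-02]), 'qd': array([-2.38365213e-04, -2.55788520e-03, -3.45827149e-03, -7.62248488e-04,
       -6.93880815e-05,  1.05212061e-03]), 'effort': array([ 1.07831329e-03, -4.98030603e+01, -2.85705560e+01,  7.00086309e-02,
        2.39214243e-02, -4.79956998e-05]), 'tcp_pos': array([ 0.17180703, -0.52218737,  0.21819091]), 'eef_rot': array([ 9.87403617e-01,  1.58220993e-01, -2.97113395e-05, -4.62472906e-04]), 'contact_force': array([0.18536535, 0.29004292, 0.02795855]), 'wrist_torque': array([ 0.03094898,  0.05348665, -0.00297858]), 'grasp_force': 0.0, 'grip_width': 0.09329843945443438}
```

View pics/scene0.png

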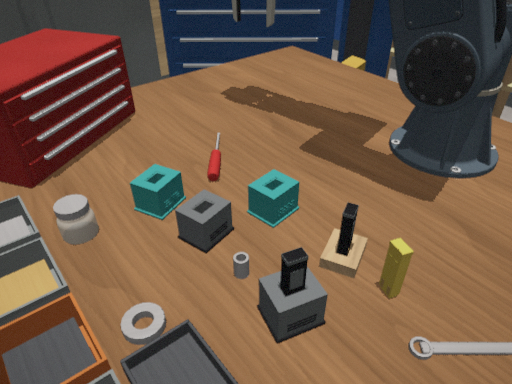

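View pics/top0.png

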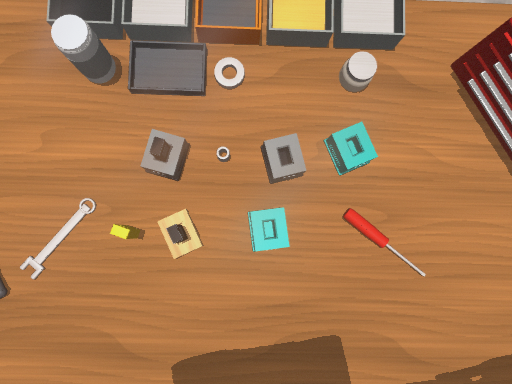

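The scene view shows the grey empty dock at (205,218), the full dock at (292,298) and the pack in its rest at (347,230). In the top view they are at (284,158), (165,154) and (180,233). The turquoise and yellow items are decoys.

```bash
cat > h.py <<'E'
import cv2, numpy as np
from workcell import manip, snapshot, camera_info
def cast(name,px,z):
    c=camera_info(name); K=np.array(c["camera_matrix"],float); R=cv2.Rodrigues(np.array(c["rvec"],float))[0]
    t=np.array(c["tvec"],float).ravel(); o=-R.T@t
    p=np.atleast_2d(np.array(px,float)); d=(np.c_[p,np.ones(len(p))]@np.linalg.inv(K).T)@R
    return o+d*((z-o[2])/d[:,2])[:,None]
def proj(name,P):
    c=camera_info(name)
    return cv2.projectPoints(np.atleast_2d(np.array(P,float)),np.array(c["rvec"],float),np.array(c["tvec"],float),np.array(c["camera_matrix"],float),None)[0][:,0]
E
python3 - <<'E'
import cv2,numpy as np
t=cv2.imread("pics/top0.png"); s=cv2.imread("pics/scene0.png")
a=cv2.resize(t[120:200,245:325],None,fx=5,fy=5,interpolation=cv2.INTER_NEAREST)
b=cv2.resize(t[195:275,140:220],None,fx=5,fy=5,interpolation=cv2.INTER_NEAREST)
cv2.imwrite("pics/c1.png",np.hstack([a,b]))
a=cv2.resize(s[180:260,165:245],None,fx=5,fy=5,interpolation=cv2.INTER_NEAREST)
b=cv2.resize(s[195:275,305:385],None,fx=5,fy=5,interpolation=cv2.INTER_NEAREST)
cv2.imwrite("pics/c2.png",np.hstack([a,b]))
for p in [(284,140),(270,150),(284,157),(294,175),(180,233),(175,230),(190,220),(168,225)]: print(p,t[p[1],p[0]])
E
```

```text
(284, 140) [160 164 166]
(270, 150) [162 166 170]
(284, 157) [76 81 95]
(294, 175) [142 150 158]
(180, 233) [58 69 83]
(175, 230) [76 84 98]
(190, 220) [136 207 234]
(168, 225) [140 208 234]
```

View pics/c1.png

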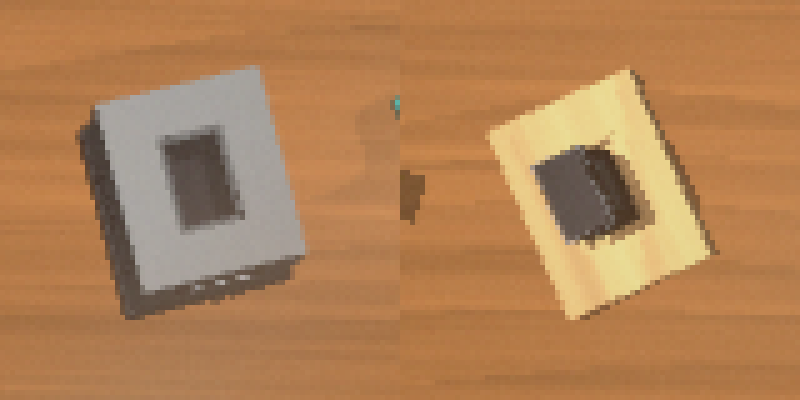

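View pics/c2.png

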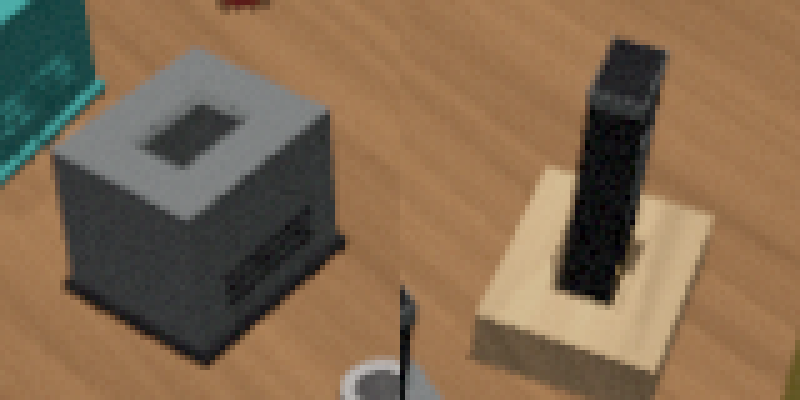

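The crops show the dock's top face at about (264–306, 133–178) with its bay in the middle. The pack's top face is centred near (175,234), on the light timber rest.

```bash
python3 - <<'E'
from h import *
def top(img): return cv2.imread(f"pics/{img}0.png").astype(int)
def rect(cam,m,box,z,nm):
    x0,y0,x1,y1=box; k=np.zeros(m.shape,np.uint8); k[y0:y1,x0:x1]=m[y0:y1,x0:x1]*255
    c=max(cv2.findContours(k,0,2)[0],key=cv2.contourArea); 
    # work on metric plane, contour of pixel centres
    P=cast(cam,c[:,0].astype(float),z)[:,:2]
    r=cv2.minAreaRect((P*1000).astype(np.float32)); B=cv2.boxPoints(r)
    e=B[1]-B[0]; f=B[2]-B[1]; L=e if np.linalg.norm(e)>np.linalg.norm(f) else f
    print(cam,nm,"ctr",np.round(r[0],1),"size",np.round(r[1],1),"long-axis deg",round(np.degrees(np.arctan2(L[1],L[0]))%180,1),"mean",np.round(P.mean(0)*1000,1), "area c", len(c))
t=top("top"); s=top("scene")
g=lambda i,a,b:(i.max(2)-i.min(2)<45)&(i.max(2)>a)&(i.max(2)<b)
rect("top",g(t,135,220),(255,125,315,190),.066,"dock")
rect("top",g(t,0,130),(274,143,296,168),.066,"bay")
rect("top",(t[:,:,2]>205)&(t[:,:,1]>170),(150,200,210,260),.022,"rest")
rect("top",g(t,72,115),(160,222,186,246),.106,"packtop")
rect("scene",g(s,85,200),(172,185,235,227),.066,"dock")
rect("scene",g(s,0,82)|(s.max(2)<82),(190,199,215,215),.066,"bay")
# hand-picked pack-top corners scene and top crops
A=np.array([[532,165],[583,148],[618,226],[568,243]],float); A=(A-[400,0])/5+[140,195]-.5
S=np.array([[616,40],[666,50],[650,103],[592,96]],float); S=(S-[400,0])/5+[305,195]-.5
for n,Q in(("top",A),("scene",S)):
    P=cast(n,Q,.106)*1000; print(n,np.round(P[:,:2],1).tolist(),np.round(P.mean(0),1))
A=np.array([[97,104],[260,67],[305,253],[142,292]],float)/5+[245,120]-.5
S=np.array([[195,48],[330,112],[190,220],[52,153]],float)/5+[165,180]-.5
for n,Q in(("top",A),("scene",S)):
    P=cast(n,Q,.066)*1000; print(n,np.round(P[:,:2],1).tolist(),np.round(P.mean(0),1))
E
```

```text
top dock ctr [ 609.8 -103.8] size [72.9 63.1] long-axis deg 15.6 mean [ 610.5 -103.9] area c 70
top bay ctr [ 610. -104.] size [36.1 23.9] long-axis deg 15.0 mean [ 608.9 -105. ] area c 35
top rest ctr [458.9  94.3] size [79.8 58.9] long-axis deg 25.9 mean [457.7  93.8] area c 112
top packtop ctr [459.5  88. ] size [31.4 25.7] long-axis deg 28.0 mean [460.2  90.4] area c 41
scene dock ctr [ 612.7 -104.2] size [78.6 67.4] long-axis deg 15.4 mean [ 615.6 -106.4] area c 89
scene bay ctr [ 611.9 -101. ] size [30.7 18.4] long-axis deg 14.9 mean [ 610.7 -101.2] area c 21
top [[468.8, 107.4], [475.2, 89.8], [448.2, 76.6], [441.9, 93.8]] [458.5  91.9 106. ]
scene [[451.0, 80.6], [442.6, 94.0], [466.8, 108.0], [478.1, 94.6]] [459.7  94.3 106. ]
top [[637.2, -64.0], [653.2, -125.5], [582.7, -143.6], [566.3, -82.3]] [ 609.8 -103.8   66. ]
scene [[583.8, -143.6], [567.3, -81.2], [636.8, -63.1], [654.9, -122.6]] [ 610.7 -102.6   66. ]
```

step_arm:
  rotation:
    - [0,0,0.007]
    - [0,0,0.007]
    - [0,0,0.007]
    - [0,0,0.007]
    - [0,0,0.007]
    - [0,0,0.007]
    - [0,0,0.007]
    - [0,0,0.007]
    - [0,0,0.007]
    - [0,0,0.007]
  offset:
    - [0.0144,0.0308,0]
    - [0.0144,0.0308,0]
    - [0.0144,0.0308,0]
    - [0.0144,0.0308,0]
    - [0.0144,0.0308,0]
    - [0.0144,0.0308,0]
    - [0.0144,0.0308,0]
    - [0.0144,0.0308,0]
    - [0.0144,0.0308,0]
    - [0.0144,0.0308,0]
  claw: [0.06,0.06,0.06,0.06,0.06,0.06,0.06,0.06,0.06,0.06]

```text
t: 0.93
tcp_pos: [0.3161, -0.2128, 0.2186]
eef_rot: [0.981, 0.193, 0.0, -0.0]
contact_force: [1.1, -0.6, -1.0]
grip_width: 0.06
grasp_force: 0.0
```

step_arm:
  rotation:
    - [0,0,0.007]
    - [0,0,0.007]
    - [0,0,0.007]
    - [0,0,0.007]
    - [0,0,0.007]
    - [0,0,0.007]
    - [0,0,0.007]
    - [0,0,0.007]
    - [0,0,0.007]
    - [0,0,0.007]
  offset:
    - [0.0144,0.0308,0]
    - [0.0144,0.0308,0]
    - [0.0144,0.0308,0]
    - [0.0144,0.0308,0]
    - [0.0144,0.0308,0]
    - [0.0144,0.0308,0]
    - [0.0144,0.0308,0]
    - [0.0144,0.0308,0]
    - [0.0144,0.0308,0]
    - [0.0144,0.0308,0]
  claw: [0.06,0.06,0.06,0.06,0.06,0.06,0.06,0.06,0.06,0.06]

```text
t: 1.77
tcp_pos: [0.4601, 0.0954, 0.2185]
eef_rot: [0.974, 0.227, -0.0, 0.0]
contact_force: [0.1, -0.9, -0.4]
grip_width: 0.0602
grasp_force: 0.0
```

step_arm:
  rotation:
    - [0,0,0]
    - [0,0,0]
    - [0,0,0]
  offset:
    - [0,0,0]
    - [0,0,0]
    - [0,0,0]
  claw: [0.06,0.06,0.06]

```text
t: 2.02
tcp_pos: [0.4594, 0.0932, 0.2183]
eef_rot: [0.974, 0.227, -0.001, 0.0]
contact_force: [0.4, -0.1, 0.1]
grip_width: 0.06
grasp_force: 0.0
```

step_arm:
  rotation:
    - [0,0,0]
    - [0,0,0]
    - [0,0,0]
    - [0,0,0]
    - [0,0,0]
    - [0,0,0]
    - [0,0,0]
    - [0,0,0]
    - [0,0,0]
    - [0,0,0]
  offset:
    - [0,0,-0.03]
    - [0,0,-0.03]
    - [0,0,-0.03]
    - [0,0,-0.02]
    - [0,0,-0.015]
    - [0,0,-0.015]
    - [0,0,-0.01]
    - [0,0,-0.006]
    - [0,0,0]
    - [0,0,0]
  claw: [0.06,0.06,0.06,0.06,0.06,0.06,0.06,0.06,0.06,0.06]

```text
t: 2.85
tcp_pos: [0.46, 0.0932, 0.063]
eef_rot: [0.974, 0.227, 0.0, 0.0]
contact_force: [-0.6, 0.8, -0.5]
grip_width: 0.0599
grasp_force: 0.0
```

step_arm:
  rotation:
    - [0,0,0]
    - [0,0,0]
    - [0,0,0]
    - [0,0,0]
    - [0,0,0]
    - [0,0,0]
    - [0,0,0]
    - [0,0,0]
    - [0,0,0]
    - [0,0,0]
  offset:
    - [0,0,0]
    - [0,0,0]
    - [0,0,0]
    - [0,0,0]
    - [0,0,0]
    - [0,0,0]
    - [0,0,0]
    - [0,0,0]
    - [0,0,0]
    - [0,0,0]
  claw: [0.05,0.04,0.035,0.03,0.026,0.022,0.019,0.015,0.01,0.01]

```text
t: 3.68
tcp_pos: [0.4599, 0.0936, 0.0626]
eef_rot: [0.974, 0.227, -0.0, -0.0]
contact_force: [-0.4, 0.2, -0.5]
grip_width: 0.0185
grasp_force: 30.0
```

step_arm:
  rotation:
    - [0,0,0]
    - [0,0,0]
    - [0,0,0]
    - [0,0,0]
    - [0,0,0]
    - [0,0,0]
    - [0,0,-0.019]
    - [0,0,-0.019]
    - [0,0,-0.019]
    - [0,0,-0.019]
  offset:
    - [0,0,0.005]
    - [0,0,0.01]
    - [0,0,0.025]
    - [0,0,0.03]
    - [0,0,0.03]
    - [0,0,0.02]
    - [0.015,-0.0197,0]
    - [0.015,-0.0197,0]
    - [0.015,-0.0197,0]
    - [0.015,-0.0197,0]
  claw: [0.01,0.01,0.01,0.01,0.01,0.01,0.01,0.01,0.01,0.01]

```text
t: 4.52
tcp_pos: [0.5204, 0.0139, 0.1837]
eef_rot: [0.982, 0.189, 0.0, 0.0]
contact_force: [0.9, 0.5, -1.3]
grip_width: 0.0177
grasp_force: 30.0
```

step_arm:
  rotation:
    - [0,0,-0.019]
    - [0,0,-0.019]
    - [0,0,-0.019]
    - [0,0,-0.019]
    - [0,0,-0.019]
    - [0,0,-0.019]
    - [0,0,0]
    - [0,0,0]
    - [0,0,0]
    - [0,0,0]
  offset:
    - [0.015,-0.0197,0]
    - [0.015,-0.0197,0]
    - [0.015,-0.0197,0]
    - [0.015,-0.0197,0]
    - [0.015,-0.0197,0]
    - [0.015,-0.0197,0]
    - [0,0,-0.02]
    - [0,0,-0.02]
    - [0,0,-0.005]
    - [0,0,0]
  claw: [0.01,0.01,0.01,0.01,0.01,0.01,0.01,0.01,0.01,0.01]

```text
t: 5.35
tcp_pos: [0.609, -0.1032, 0.1369]
eef_rot: [0.991, 0.133, -0.001, -0.0]
contact_force: [-0.3, -0.5, -0.6]
grip_width: 0.0181
grasp_force: 30.0
```

step_arm:
  rotation:
    - [0,0,0]
    - [0,0,0]
    - [0,0,0]
  offset:
    - [0,0,0]
    - [0,0,0]
    - [0,0,0]
  claw: [0.01,0.01,0.01]

```text
t: 5.6
tcp_pos: [0.6104, -0.1034, 0.1391]
eef_rot: [0.991, 0.134, 0.001, 0.0]
contact_force: [-0.5, 0.8, -1.0]
grip_width: 0.0175
grasp_force: 30.0
```

```bash
python3 - <<'E'
from h import *
im=snapshot("scene")[:,:,::-1]; cv2.imwrite("pics/s1.png",im)
t=snapshot("top")[:,:,::-1]; cv2.imwrite("pics/t1.png",t)
a=cv2.resize(im[130:250,160:260],None,fx=4,fy=4,interpolation=cv2.INTER_NEAREST)
b=cv2.resize(t[100:220,235:335],None,fx=4,fy=4,interpolation=cv2.INTER_NEAREST)
cv2.imwrite("pics/c3.png",np.hstack([a,b])); print({k:np.round(v,4) for k,v in manip.sense().items()})
E
```

```text
{'t': np.float64(5.7), 'joint_pos': array([-0.2431,  0.5601,  1.5378,  0.    ,  1.0424,  1.0597]), 'qd': array([-0.0009,  0.0049,  0.0035,  0.0018, -0.0025,  0.002 ]), 'effort': array([ 9.40000e-03, -6.04266e+01, -2.73835e+01,  4.43000e-02,
       -5.47000e-02,  1.00000e-04]), 'tcp_pos': array([ 0.6102, -0.1034,  0.1386]), 'eef_rot': array([9.910e-01, 1.336e-01, 6.000e-04, 2.000e-04]), 'contact_force': array([ 0.6688,  0.3702, -0.7123]), 'wrist_torque': array([-0.0004,  0.0112,  0.0587]), 'grasp_force': np.float64(29.9998), 'grip_width': np.float64(0.0183)}
```

View pics/c3.png

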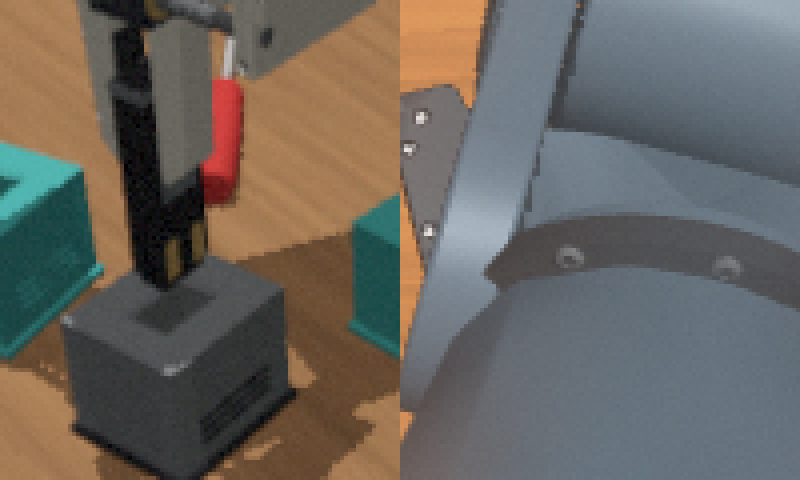

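The crop shows the pack upright above the bay. Its foot corners in the scene view are at crop (137,275), (166,290) and (207,256), just above the mouth at about (173,312).

```bash
python3 - <<'E'
from h import *
a=np.radians(15.3); X=np.array([np.cos(a),np.sin(a)]); Y=np.array([-X[1],X[0]])
C=np.array([.6102,-.1034])
for hx,hy,z,n in((.013,.007,.082,"foot"),(.015,.009,.088,"step")):
    print(n,[(sx,sy,((proj("scene",[*(C+sx*hx*X+sy*hy*Y),z])[0]-[160,130]+.5)*4).round(0).tolist()) for sx in(1,-1) for sy in(1,-1)])
C=np.array([.610,-.1035])
for n,hx,hy in(("mouth",.0187,.0127),("docktop",.037,.032)):
    print(n,[((proj("scene",[*(C+sx*hx*X+sy*hy*Y),.066])[0]-[160,130]+.5)*4).round(0).tolist() for sx in(1,-1) for sy in(1,-1)])
E
```

```text
foot [(1, 1, [162.0, 295.0]), (1, -1, [138.0, 283.0]), (-1, 1, [203.0, 265.0]), (-1, -1, [179.0, 254.0])]
step [(1, 1, [161.0, 288.0]), (1, -1, [130.0, 273.0]), (-1, 1, [209.0, 253.0]), (-1, -1, [178.0, 239.0])]
mouth [[167.0, 336.0], [123.0, 314.0], [225.0, 292.0], [182.0, 272.0]]
docktop [[171.0, 377.0], [61.0, 319.0], [285.0, 287.0], [177.0, 237.0]]
```

step_arm:
  rotation:
    - [0,0,0]
    - [0,0,0]
    - [0,0,0]
    - [0,0,0]
    - [0,0,0]
    - [0,0,0]
    - [0,0,0]
    - [0,0,0]
    - [0,0,0]
    - [0,0,0]
  offset:
    - [0,0,-0.004]
    - [0,0,-0.004]
    - [0,0,-0.003]
    - [0,0,-0.002]
    - [0,0,-0.002]
    - [0,0,-0.001]
    - [0,0,-0.001]
    - [0,0,-0.001]
    - [0,0,0]
    - [0,0,0]
  claw: [0.01,0.01,0.01,0.01,0.01,0.01,0.01,0.01,0.01,0.01]

```text
t: 6.53
tcp_pos: [0.6099, -0.1035, 0.1197]
eef_rot: [0.991, 0.133, 0.0, 0.0]
contact_force: [1.1, -0.2, -0.9]
grip_width: 0.018
grasp_force: 30.0
```

step_arm:
  rotation:
    - [0,0,0]
    - [0,0,0]
    - [0,0,0]
    - [0,0,0]
    - [0,0,0]
  offset:
    - [0,0,-0.001]
    - [0,0,-0.001]
    - [0,0,-0.001]
    - [0,0,0]
    - [0,0,0]
  claw: [0.01,0.01,0.01,0.01,0.01]

```text
t: 6.95
tcp_pos: [0.6099, -0.1035, 0.1167]
eef_rot: [0.991, 0.133, 0.0, 0.0]
contact_force: [-0.8, -0.5, 0.2]
grip_width: 0.0179
grasp_force: 30.0
```

step_arm:
  rotation:
    - [0,0,0]
    - [0,0,0]
    - [0,0,0]
    - [0,0,0]
  offset:
    - [0,0,-0.001]
    - [0,0,-0.001]
    - [0,0,0]
    - [0,0,0]
  claw: [0.01,0.01,0.01,0.01]

```text
t: 7.28
tcp_pos: [0.6102, -0.1034, 0.1146]
eef_rot: [0.991, 0.133, 0.0, 0.0]
contact_force: [2.6, 1.3, -2.5]
grip_width: 0.0179
grasp_force: 30.0
```

step_arm:
  rotation:
    - [0,0,0]
    - [0,0,0]
    - [0,0,0]
    - [0,0,0]
  offset:
    - [0,0,-0.001]
    - [0,0,-0.001]
    - [0,0,0]
    - [0,0,0]
  claw: [0.01,0.01,0.01,0.01]

```text
t: 7.62
tcp_pos: [0.6101, -0.1034, 0.1126]
eef_rot: [0.991, 0.134, 0.0, 0.0]
contact_force: [3.8, 0.1, -1.8]
grip_width: 0.0179
grasp_force: 30.0
```

A push along +x builds up, so I shift the pack about 1 mm along the dock's +x.

step_arm:
  rotation:
    - [0,0,0]
    - [0,0,0]
    - [0,0,0]
    - [0,0,0]
  offset:
    - [0.0005,0.0001,0]
    - [0.0005,0.0001,0]
    - [0,0,0]
    - [0,0,0]
  claw: [0.01,0.01,0.01,0.01]

```text
t: 7.95
tcp_pos: [0.6105, -0.1032, 0.1124]
eef_rot: [0.991, 0.134, -0.001, -0.0]
contact_force: [0.0, 0.1, -1.3]
grip_width: 0.018
grasp_force: 30.0
```

step_arm:
  rotation:
    - [0,0,0]
    - [0,0,0]
    - [0,0,0]
    - [0,0,0]
  offset:
    - [0,0,-0.001]
    - [0,0,-0.001]
    - [0,0,0]
    - [0,0,0]
  claw: [0.01,0.01,0.01,0.01]

```text
t: 8.28
tcp_pos: [0.6108, -0.1032, 0.1105]
eef_rot: [0.991, 0.133, -0.0, -0.0]
contact_force: [-0.5, 0.1, -1.3]
grip_width: 0.0176
grasp_force: 30.0
```

step_arm:
  rotation:
    - [0,0,0]
    - [0,0,0]
    - [0,0,0]
    - [0,0,0]
    - [0,0,0]
    - [0,0,0]
    - [0,0,0]
  offset:
    - [0.0005,0.0001,0]
    - [0,0,-0.001]
    - [0,0,-0.001]
    - [0,0,-0.001]
    - [0,0,-0.001]
    - [0,0,0]
    - [0,0,0]
  claw: [0.01,0.01,0.01,0.01,0.01,0.01,0.01]

```text
t: 8.87
tcp_pos: [0.6113, -0.1031, 0.1065]
eef_rot: [0.991, 0.134, -0.0, -0.0]
contact_force: [-0.4, -0.2, -0.7]
grip_width: 0.0181
grasp_force: 30.0
```

step_arm:
  rotation:
    - [0,0,0]
    - [0,0,0]
    - [0,0,0]
    - [0,0,0]
    - [0,0,0]
    - [0,0,0]
    - [0,0,0]
  offset:
    - [0,0,-0.001]
    - [0,0,-0.001]
    - [0,0,-0.001]
    - [0,0,-0.001]
    - [0,0,-0.001]
    - [0,0,0]
    - [0,0,0]
  claw: [0.01,0.01,0.01,0.01,0.01,0.01,0.01]

```text
t: 9.45
tcp_pos: [0.6114, -0.1031, 0.1016]
eef_rot: [0.991, 0.133, -0.0, -0.0]
contact_force: [-0.9, 0.1, -0.5]
grip_width: 0.0181
grasp_force: 30.0
```

step_arm:
  rotation:
    - [0,0,0]
    - [0,0,0]
    - [0,0,0]
    - [0,0,0]
    - [0,0,0]
    - [0,0,0]
  offset:
    - [0,0,-0.001]
    - [0,0,-0.001]
    - [0,0,-0.001]
    - [0,0,0]
    - [0,0,0]
    - [0,0,0]
  claw: [0.01,0.01,0.01,0.01,0.01,0.01]

```text
t: 9.95
tcp_pos: [0.6114, -0.1032, 0.0987]
eef_rot: [0.991, 0.133, 0.0, 0.0]
contact_force: [-0.1, -0.2, -1.6]
grip_width: 0.0176
grasp_force: 30.0
```

step_arm:
  rotation:
    - [0,0,0]
    - [0,0,0]
    - [0,0,0]
    - [0,0,0]
    - [0,0,0]
  offset:
    - [0,0,-0.001]
    - [0,0,-0.001]
    - [0,0,-0.001]
    - [0,0,0]
    - [0,0,0]
  claw: [0.01,0.01,0.01,0.01,0.01]

```text
t: 10.37
tcp_pos: [0.6113, -0.1031, 0.0956]
eef_rot: [0.991, 0.133, -0.0, -0.0]
contact_force: [-0.1, -0.8, -1.2]
grip_width: 0.0178
grasp_force: 30.0
```

step_arm:
  rotation:
    - [0,0,0]
    - [0,0,0]
    - [0,0,0]
    - [0,0,0]
  offset:
    - [0,0,-0.001]
    - [0,0,-0.001]
    - [0,0,0]
    - [0,0,0]
  claw: [0.01,0.01,0.01,0.01]

```text
t: 10.7
tcp_pos: [0.6113, -0.1031, 0.0936]
eef_rot: [0.991, 0.133, -0.0, -0.0]
contact_force: [0.1, 0.2, -1.6]
grip_width: 0.0181
grasp_force: 30.0
```

step_arm:
  rotation:
    - [0,0,0]
    - [0,0,0]
    - [0,0,0]
  offset:
    - [0,0,-0.001]
    - [0,0,0]
    - [0,0,0]
  claw: [0.01,0.01,0.01]

```text
t: 10.95
tcp_pos: [0.6113, -0.1031, 0.0926]
eef_rot: [0.991, 0.134, -0.0, -0.0]
contact_force: [-0.2, 0.2, -0.6]
grip_width: 0.0181
grasp_force: 30.0
```

step_arm:
  rotation:
    - [0,0,0]
    - [0,0,0]
    - [0,0,0]
    - [0,0,0]
    - [0,0,0]
  offset:
    - [0,0,-0.001]
    - [0,0,-0.001]
    - [0,0,-0.001]
    - [0,0,0]
    - [0,0,0]
  claw: [0.01,0.01,0.01,0.01,0.01]

```text
t: 11.37
tcp_pos: [0.6113, -0.1031, 0.0895]
eef_rot: [0.991, 0.133, -0.0, -0.0]
contact_force: [-0.3, 0.7, -0.8]
grip_width: 0.0178
grasp_force: 30.0
```

step_arm:
  rotation:
    - [0,0,0]
    - [0,0,0]
    - [0,0,0]
    - [0,0,0]
    - [0,0,0]
  offset:
    - [0,0,-0.001]
    - [0,0,-0.001]
    - [0,0,-0.001]
    - [0,0,0]
    - [0,0,0]
  claw: [0.01,0.01,0.01,0.01,0.01]

```text
t: 11.78
tcp_pos: [0.6113, -0.1031, 0.0865]
eef_rot: [0.991, 0.133, -0.0, -0.0]
contact_force: [-0.9, 0.8, -1.8]
grip_width: 0.0176
grasp_force: 30.0
```

step_arm:
  rotation:
    - [0,0,0]
    - [0,0,0]
    - [0,0,0]
    - [0,0,0]
  offset:
    - [0,0,-0.001]
    - [0,0,-0.001]
    - [0,0,0]
    - [0,0,0]
  claw: [0.01,0.01,0.01,0.01]

```text
t: 12.12
tcp_pos: [0.6115, -0.1032, 0.0848]
eef_rot: [0.991, 0.133, 0.0, 0.0]
contact_force: [-0.4, 0.1, 2.3]
grip_width: 0.0181
grasp_force: 30.0
```

The carriage is already down: contact came about 10 mm below the raised height. I push gently to free it.

step_arm:
  rotation:
    - [0,0,0]
    - [0,0,0]
    - [0,0,0]
    - [0,0,0]
  offset:
    - [0,0,-0.001]
    - [0,0,-0.001]
    - [0,0,0]
    - [0,0,0]
  claw: [0.01,0.01,0.01,0.01]

```text
t: 12.45
tcp_pos: [0.6115, -0.1032, 0.0827]
eef_rot: [0.991, 0.133, 0.0, 0.0]
contact_force: [0.4, -0.2, 4.4]
grip_width: 0.0178
grasp_force: 30.0
```

step_arm:
  rotation:
    - [0,0,0]
    - [0,0,0]
    - [0,0,0]
    - [0,0,0]
  offset:
    - [0,0,-0.001]
    - [0,0,-0.0005]
    - [0,0,0]
    - [0,0,0]
  claw: [0.01,0.01,0.01,0.01]

```text
t: 12.78
tcp_pos: [0.6115, -0.1032, 0.0812]
eef_rot: [0.991, 0.134, 0.0, 0.0]
contact_force: [-0.6, 0.2, 4.1]
grip_width: 0.0177
grasp_force: 30.0
```

step_arm:
  rotation:
    - [0,0,0]
    - [0,0,0]
    - [0,0,0]
    - [0,0,0]
  offset:
    - [0,0,-0.0005]
    - [0,0,-0.0005]
    - [0,0,0]
    - [0,0,0]
  claw: [0.01,0.01,0.01,0.01]

```text
t: 13.12
tcp_pos: [0.6115, -0.1032, 0.0802]
eef_rot: [0.991, 0.133, 0.0, 0.0]
contact_force: [0.6, -1.4, 4.2]
grip_width: 0.0179
grasp_force: 30.0
```

step_arm:
  rotation:
    - [0,0,0]
    - [0,0,0]
    - [0,0,0]
  offset:
    - [0,0,-0.0004]
    - [0,0,0]
    - [0,0,0]
  claw: [0.01,0.01,0.01]

```text
t: 13.37
tcp_pos: [0.6115, -0.1032, 0.0798]
eef_rot: [0.991, 0.133, 0.0, 0.0]
contact_force: [0.2, -0.2, 4.6]
grip_width: 0.0176
grasp_force: 30.0
```

step_arm:
  rotation:
    - [0,0,0]
    - [0,0,0]
    - [0,0,0]
  offset:
    - [0,0,-0.0004]
    - [0,0,0]
    - [0,0,0]
  claw: [0.01,0.01,0.01]

```text
t: 13.62
tcp_pos: [0.6115, -0.1032, 0.0796]
eef_rot: [0.991, 0.134, 0.0, 0.0]
contact_force: [-0.5, -0.7, 8.4]
grip_width: 0.0178
grasp_force: 30.0
```

step_arm:
  rotation:
    - [0,0,0]
    - [0,0,0]
    - [0,0,0]
  offset:
    - [0,0,-0.0003]
    - [0,0,0]
    - [0,0,0]
  claw: [0.01,0.01,0.01]

```text
t: 13.87
tcp_pos: [0.6116, -0.1032, 0.0796]
eef_rot: [0.991, 0.134, 0.0, 0.0]
contact_force: [-1.5, -0.4, 10.6]
grip_width: 0.0178
grasp_force: 30.0
```

The stop was felt at z 0.0796. I let up and feel whether the carriage follows.

step_arm:
  rotation:
    - [0,0,0]
    - [0,0,0]
    - [0,0,0]
    - [0,0,0]
    - [0,0,0]
    - [0,0,0]
    - [0,0,0]
    - [0,0,0]
    - [0,0,0]
    - [0,0,0]
  offset:
    - [0,0,0.001]
    - [0,0,0.001]
    - [0,0,0.0015]
    - [0,0,0.0015]
    - [0,0,0.0015]
    - [0,0,0.0015]
    - [0,0,0.001]
    - [0,0,0.001]
    - [0,0,0]
    - [0,0,0]
  claw: [0.01,0.01,0.01,0.01,0.01,0.01,0.01,0.01,0.01,0.01]

```text
t: 14.7
tcp_pos: [0.6114, -0.1031, 0.089]
eef_rot: [0.991, 0.134, 0.0, -0.0]
contact_force: [1.4, -0.7, 3.2]
grip_width: 0.0178
grasp_force: 30.0
```

step_arm:
  rotation:
    - [0,0,0]
    - [0,0,0]
    - [0,0,0]
    - [0,0,0]
    - [0,0,0]
    - [0,0,0]
  offset:
    - [0,0,0.001]
    - [0,0,0.001]
    - [0,0,0.001]
    - [0,0,0.0005]
    - [0,0,0]
    - [0,0,0]
  claw: [0.01,0.01,0.01,0.01,0.01,0.01]

```text
t: 15.2
tcp_pos: [0.6113, -0.1031, 0.0925]
eef_rot: [0.991, 0.133, -0.0, -0.0]
contact_force: [0.2, -1.3, 1.7]
grip_width: 0.0177
grasp_force: 30.0
```

step_arm:
  rotation:
    - [0,0,0]
    - [0,0,0]
    - [0,0,0]
  offset:
    - [0,0,0]
    - [0,0,0]
    - [0,0,0]
  claw: [0.01,0.01,0.01]

```text
t: 15.45
tcp_pos: [0.6113, -0.1031, 0.0925]
eef_rot: [0.991, 0.133, -0.0, -0.0]
contact_force: [0.5, -1.5, 2.3]
grip_width: 0.0178
grasp_force: 30.0
```

Freed: the spring still pushes at foot height 36 mm. I let it rise fully, then push again.

step_arm:
  rotation:
    - [0,0,0]
    - [0,0,0]
    - [0,0,0]
    - [0,0,0]
    - [0,0,0]
    - [0,0,0]
  offset:
    - [0,0,0.001]
    - [0,0,0.001]
    - [0,0,0.0003]
    - [0,0,0]
    - [0,0,0]
    - [0,0,0]
  claw: [0.01,0.01,0.01,0.01,0.01,0.01]

```text
t: 15.95
tcp_pos: [0.6112, -0.1031, 0.0946]
eef_rot: [0.991, 0.134, -0.0, -0.0]
contact_force: [0.7, 0.0, -0.6]
grip_width: 0.018
grasp_force: 30.0
```

step_arm:
  rotation:
    - [0,0,0]
    - [0,0,0]
    - [0,0,0]
    - [0,0,0]
    - [0,0,0]
    - [0,0,0]
    - [0,0,0]
    - [0,0,0]
    - [0,0,0]
    - [0,0,0]
  offset:
    - [0,0,-0.0015]
    - [0,0,-0.0015]
    - [0,0,-0.0015]
    - [0,0,-0.0015]
    - [0,0,-0.0015]
    - [0,0,-0.0015]
    - [0,0,-0.001]
    - [0,0,-0.001]
    - [0,0,0]
    - [0,0,0]
  claw: [0.01,0.01,0.01,0.01,0.01,0.01,0.01,0.01,0.01,0.01]

```text
t: 16.78
tcp_pos: [0.6113, -0.1031, 0.0838]
eef_rot: [0.991, 0.133, -0.0, -0.0]
contact_force: [-3.3, 1.1, 3.8]
grip_width: 0.0177
grasp_force: 30.0
```

step_arm:
  rotation:
    - [0,0,0]
    - [0,0,0]
    - [0,0,0]
    - [0,0,0]
    - [0,0,0]
    - [0,0,0]
    - [0,0,0]
  offset:
    - [0,0,-0.001]
    - [0,0,-0.001]
    - [0,0,-0.001]
    - [0,0,-0.0005]
    - [0,0,-0.0003]
    - [0,0,0]
    - [0,0,0]
  claw: [0.01,0.01,0.01,0.01,0.01,0.01,0.01]

```text
t: 17.37
tcp_pos: [0.6114, -0.1031, 0.08]
eef_rot: [0.991, 0.133, 0.0, 0.0]
contact_force: [-1.7, 0.5, 4.7]
grip_width: 0.0182
grasp_force: 30.0
```

step_arm:
  rotation:
    - [0,0,0]
    - [0,0,0]
    - [0,0,0]
    - [0,0,0]
  offset:
    - [0,0,-0.0003]
    - [0,0,-0.0003]
    - [0,0,0]
    - [0,0,0]
  claw: [0.01,0.01,0.01,0.01]

```text
t: 17.7
tcp_pos: [0.6115, -0.1031, 0.0797]
eef_rot: [0.991, 0.134, 0.0, 0.0]
contact_force: [-2.1, 0.8, 7.1]
grip_width: 0.0177
grasp_force: 30.0
```

step_arm:
  rotation:
    - [0,0,0]
    - [0,0,0]
    - [0,0,0]
  offset:
    - [0,0,-0.0003]
    - [0,0,0]
    - [0,0,0]
  claw: [0.01,0.01,0.01]

```text
t: 17.95
tcp_pos: [0.6115, -0.1032, 0.0796]
eef_rot: [0.991, 0.134, 0.0, 0.0]
contact_force: [-4.0, 0.9, 9.6]
grip_width: 0.0181
grasp_force: 30.0
```

step_arm:
  rotation:
    - [0,0,0]
    - [0,0,0]
    - [0,0,0]
  offset:
    - [0,0,-0.0002]
    - [0,0,0]
    - [0,0,0]
  claw: [0.01,0.01,0.01]

```text
t: 18.2
tcp_pos: [0.6115, -0.1032, 0.0796]
eef_rot: [0.991, 0.134, 0.0, 0.0]
contact_force: [-2.9, 0.7, 10.8]
grip_width: 0.0176
grasp_force: 30.0
```

step_arm:
  rotation:
    - [0,0,0]
    - [0,0,0]
    - [0,0,0]
    - [0,0,0]
    - [0,0,0]
    - [0,0,0]
    - [0,0,0]
    - [0,0,0]
  offset:
    - [0,0,0.001]
    - [0,0,0.001]
    - [0,0,0.001]
    - [0,0,0.001]
    - [0,0,0.001]
    - [0,0,0.001]
    - [0,0,0]
    - [0,0,0]
  claw: [0.01,0.01,0.01,0.01,0.01,0.01,0.01,0.01]

```text
t: 18.87
tcp_pos: [0.6115, -0.1032, 0.0849]
eef_rot: [0.991, 0.134, 0.0, 0.0]
contact_force: [-0.2, -0.8, 1.5]
grip_width: 0.0177
grasp_force: 30.0
```

step_arm:
  rotation:
    - [0,0,0]
    - [0,0,0]
    - [0,0,0]
    - [0,0,0]
  offset:
    - [0,0,0]
    - [0,0,0]
    - [0,0,0]
    - [0,0,0]
  claw: [0.01,0.01,0.01,0.01]

```text
t: 19.2
tcp_pos: [0.6115, -0.1032, 0.0849]
eef_rot: [0.991, 0.133, 0.0, 0.0]
contact_force: [-0.1, -0.9, 1.2]
grip_width: 0.0177
grasp_force: 30.0
```

step_arm:
  rotation:
    - [0,0,0]
    - [0,0,0]
    - [0,0,0]
    - [0,0,0]
  offset:
    - [0,0,0.0005]
    - [0,0,0]
    - [0,0,0]
    - [0,0,0]
  claw: [0.01,0.01,0.01,0.01]

```text
t: 19.53
tcp_pos: [0.6112, -0.1031, 0.0852]
eef_rot: [0.991, 0.133, -0.0, -0.0]
contact_force: [-0.1, -0.3, -1.5]
grip_width: 0.0178
grasp_force: 30.0
```

The force dropped to the pack's weight at the caught height, so it is caught. I release and withdraw.

step_arm:
  rotation:
    - [0,0,0]
    - [0,0,0]
    - [0,0,0]
    - [0,0,0]
    - [0,0,0]
    - [0,0,0]
    - [0,0,0]
    - [0,0,0]
    - [0,0,0]
  offset:
    - [0,0,-0.0003]
    - [0,0,0]
    - [0,0,0]
    - [0,0,0]
    - [0,0,0]
    - [0,0,0]
    - [0,0,0]
    - [0,0,0]
    - [0,0,0]
  claw: [0.01,0.01,0.019,0.021,0.025,0.03,0.04,0.05,0.05]

```text
t: 20.28
tcp_pos: [0.6114, -0.1031, 0.0852]
eef_rot: [0.991, 0.134, 0.0, 0.0]
contact_force: [-0.2, 0.2, -0.6]
grip_width: 0.0449
grasp_force: 0.0
```

step_arm:
  rotation:
    - [0,0,0]
    - [0,0,0]
    - [0,0,0]
    - [0,0,0]
    - [0,0,0]
    - [0,0,0]
    - [0,0,0]
    - [0,0,0]
    - [0,0,0]
    - [0,0,0]
  offset:
    - [0,0,0.005]
    - [0,0,0.01]
    - [0,0,0.02]
    - [0,0,0.03]
    - [0,0,0.03]
    - [-0.03,0,0.02]
    - [-0.035,0,0]
    - [-0.035,0,0]
    - [-0.035,0,0]
    - [-0.035,0,0]
  claw: [0.05,0.05,0.05,0.05,0.05,0.05,0.05,0.05,0.05,0.05]

```text
t: 21.12
tcp_pos: [0.4398, -0.103, 0.201]
eef_rot: [0.991, 0.134, 0.001, 0.0]
contact_force: [0.9, -0.4, -0.4]
grip_width: 0.0498
grasp_force: 0.0
```

step_arm:
  rotation:
    - [0,0,0]
    - [0,0,0]
    - [0,0,0]
  offset:
    - [-0.03,0,0]
    - [0,0,0]
    - [0,0,0]
  claw: [0.05,0.05,0.05]

```text
t: 21.37
tcp_pos: [0.411, -0.1033, 0.2014]
eef_rot: [0.991, 0.133, 0.001, 0.0]
contact_force: [-0.3, -0.6, 0.4]
grip_width: 0.0497
grasp_force: 0.0
```

```bash
python3 - <<'E'
from h import *
im=snapshot("scene")[:,:,::-1]; cv2.imwrite("pics/s2.png",im)
cv2.imwrite("pics/c4.png",cv2.resize(im[130:340,150:350],None,fx=2.8,fy=2.8))
a=np.radians(15.3)
print("expected top centre in crop, caught/raised:",[((proj("scene",[.6112,-.1031,z])[0]-[150,130])*2.8).round() for z in(.128,.138)], np.round(manip.sense()["tcp_pos"],3))
E
```

```text
expected top centre in crop, caught/raised: [array([138., 129.]), array([136., 115.])] [ 0.412 -0.103  0.201]
```

View pics/c4.png

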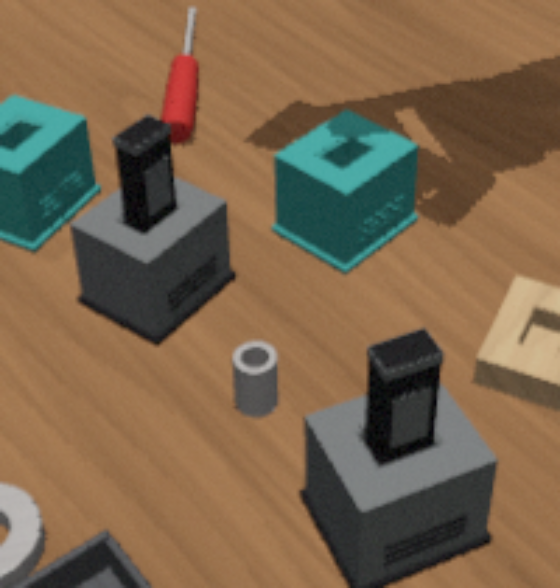

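The pack stands upright in the dock with its top face centred near crop (144,131), which matches the caught height (expected row 129, against 115 if raised). The other pack looks untouched.

```bash
python3 -c "
from workcell import manip
print(manip.sign_off())"
```

```text
the job is handed in; nothing more can be done
None
```

The pack is caught down and upright in the empty dock, after I freed the already-lowered carriage and pushed it down again; the job is handed in, though the sign-off did not report a verdict.

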